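# Press a terminal battery down to its test contacts and keep it there

### The arm

A 6-joint arm with a two-finger parallel gripper is mounted at the origin on the work surface; the furniture and walls round the work are solid. World frame = base frame: x ahead of the robot, y to its left, z up, the work surface at z = 0. Lengths are in mm, angles in rad, forces in N, time in s.
With the tool pointing down it reaches from about 275 to 1000 mm from the base axis. Payload 8.4 kg.
Tool frame: the origin (TCP) lies where the fingers leave the gripper's body, on its centre line; the fingertips stand 73 mm ahead of it and the grasp point (between the pads) lies 54 mm ahead of it (grip_point_offset is the distance from the TCP to the grasp point, in mm); z points along the fingers, y is the direction in which the jaws open and shut (so a half turn about z gives the same grasp; the last joint's range is limited). The gripper opens to 85 mm and grips with 20 to 120 N. Pads are 22 mm wide; open, the fingers measure 114 mm over their backs; the gripper's body (76 mm by 85 mm) begins 54 mm behind the grasp point. The pads swing forward as they close: fully open they stand 13 mm farther back than shut.
Start: joints at [1.261, 0.353, 1.633, -0, 1.155, -0.002], TCP at [189.35, 595.63, 303.881] pointing down, gripper open.
Joint ranges: [-2.63, 2.63], [-0.92, 2.1], [0.06, 2.66], [-1.3, 4.44], [0, 2.69], [-3.02, 3.02]. Speed limits (rad/s): [2.22, 2.22, 2.79, 3.14, 3.14, 3.14].

### API

Orientations are given as [roll, pitch, yaw] about the fixed x, y, z axes, in that order (R = Rz(yaw) Ry(pitch) Rx(roll)).
In Python, from rig import sense, grab_frame, sign_off, grip_point_offset gives the robot as it stands. The module is installed in compiled form; this text tells all that it offers.
- The arm moves only by the tool drive_tool, never from a script. Its argument "targets" is one flat list of numbers, 7 for each row, row after row: the shift along the tool's x, y, z in m, then the turn, a rotation vector about the tool's x, y, z in rad, then the opening, from 0 (shut) to 1 (fully open). In form: [tx, ty, tz, wx, wy, wz, grip, tx, ty, tz, wx, wy, wz, grip, ...]. A call has 1 to 12 rows; each row is the pose to reach, as a shift and turn from the pose commanded when the call began, along the tool's axes at that moment; what a row does not reach only later rows make up. A row lasts 1/12 s, in which the tool goes at most 41.7 mm and 7.16 degrees, less where a joint would pass 70% of its speed; a pose out of reach is approached as far as the arm can. A call with a gripper value outside its range is refused whole. The fingers move at their own pace and stop on an object; "force" is the grip in N (left out, the last holds). Time passes only in rows, so rows that repeat a pose let the fingers close. It gives the time, the measured TCP pose, the force and the opening at its end, in the units of the state.
- sense(): the state, without advancing time (a new reading comes with each control period).
- grab_frame(name): name is "scene" or "top" or "wrist"; returns a dict with "color" (420x560x3 uint8, blue, green, red), "vertical_fov" (degrees; the focal length in pixels is half the picture's height over the tangent of half this angle, whatever the lens; pixels are square), "cx", "cy" (the principal point, pixels), "world_from_camera" (4x4, takes a point from camera to world coordinates). Camera axes: x right, y down, z forward; pixel columns grow to the right and rows downward; lengths in mm; the calibration is good to about 2 mm. A picture is of the moment at which its call begins. There is no depth.
- sign_off(): hands the job in, once; it reports no verdict.
The state is a dict: "clock": time; "qpos": joint angles; "qvel": joint speeds; "joint_efforts": joint torques, N m; "eef_pos": TCP position; "tcp_rot": TCP orientation; "contact_force": force on the tool from outside, world axes, zero at the start; "wrist_torque": the same for the moment, N m; "opening": opening from 0.0 (shut) to 1.0 (fully open).
Only numpy, scipy, OpenCV 4.12 (cv2) and the standard library are available. Lean on these libraries where they do the work, as an engineer would, in place of code of your own. Each camera call takes 0.05 s, during which the arm holds its last target. There are 200 camera calls.

### The job

Test a card-terminal battery: put the flat battery pack from the belt, label up, into the pin nest of the test fixture, with its gold contacts towards the lid hinge, and let go of it. Then take the sprung lid by its handle bar, bring it down on the battery and hold the white nest plate about 5 mm down (half its stroke, lid level), where the battery meets the contact springs; never drive the plate onto its stop. Leave the other parts alone; keep holding through the three-second test and finish while still holding the bar there, as there is no latch and the lid springs open when let go.

Things in the scene. Friction and masses are not known exactly. Their poses are not given: they have to be found in the camera images.
- battery_mid (a point): centre (half-way up, 5.5 mm above its underside) of the loose battery pack on the belt: a flat dark block 36 x 56 x 11 mm, about 45 g, with a cream label on top. x along the 36 mm width (grip across it), y along the 56 mm length with the gold contacts at the -y end, z up
- battery_contacts (a point): middle of the end face of the battery that carries the gold contacts, 28 mm from its centre; on the belt it faces away from the robot, within about 55 degrees
- battery: the same battery pack, origin at the centre of its underside
- nest (a joint): travel of the white nest plate, m: 0 at rest (up), grows as it is pressed down, stop at 0.010. Springs push it up: 3 N to start, then 1.5 N per mm (10.5 N on the plate at 5 mm)
- nest_seat (a point): centre of the top face of the white nest plate, where the battery's underside rests, 68 mm above the bench with the plate up; moves with the plate. x points to the hinge, y left, z up. The battery lies with its length along x between eight pointed steel dowel pins 9 mm high: 1.5 mm play on every side
- test_fixture: the fixture, fixed to the bench: grey box 196 x 130 mm, black top 50 mm high; origin on the bench under the nest centre, x to the hinge. The nest plate's middle is 30 mm wide and the pins leave 41 mm free along each long side of the battery, so fingers fit beside it down to the black top. A black contact block, 72 mm high, stands 44 to 58 mm from the nest centre towards the hinge
- lid (a joint): lid angle, rad: 0 = level, 1.45 = open (nearly upright), where its return spring holds it. With the battery in the nest, the two white pushers touch it at about +0.065; level presses the nest plate 5 mm down; 0.02 rad is 1.7 mm; the plate meets its stop at about -0.055. Bringing the free lid down takes 1 to 2 N at the bar, holding it level on the battery about 7 N
- lid_hinge (a point): middle of the lid's hinge axis, fixed, 85 mm behind the nest centre and 95 mm above the bench; the axis runs along y. The lid is a clear plate between two aluminium rails, 86 mm wide, reaching 151 mm from the axis
- handle_bar (a point): middle of the black handle bar on the lid's front edge, 190 mm from the hinge axis in the lid's plane: a round bar 13 mm thick, parallel to the hinge axis, 62 mm long between two stays, its rubber sleeve turning freely on its rod, 39 mm from the lid's edge. At the top when the lid is open (about 284 mm high), 95 mm above the bench when the lid is level. y along the bar, -x from the lid outwards
- handle: the rubber grip sleeve of the handle bar, 62 mm long, 13 mm thick, turning freely on its rod; origin at point handle_bar
- label_roll: bystander: white roll of labels 50 x 50 x 30 mm on the belt, origin under its centre
- connector: bystander: small grey connector block 11 x 34 x 14 mm on the belt, origin under its centre
- terminal: bystander: light grey card terminal 146 x 75 x 28 mm on the belt, origin under its centre
There are look-alikes about, which are no part of the job. What is shaped like the battery but brown or purple is not meant.

How it is judged (in metres and radians):
On the way, in this order (a step that is already met when the one before it is completed fails the run):
1. the battery lies in the nest, contact end to the hinge, let go (x of battery_mid in the frame of nest_seat between -0.003 and 0.003 m and y of battery_mid in the frame of nest_seat between -0.003 and 0.003 m and z of battery_mid in the frame of nest_seat between 0.0035 and 0.0075 m and angle between battery_mid's own z axis and vertical below 0.12 rad and x of battery_contacts in the frame of nest_seat above 0.02 m and contact force between the fingers and battery below 0.1 N), for 0.3 s.
2. the lid is held down by its bar with the nest plate 3 to 7 mm down, for 2 s (all of step 1 and value of joint nest between 0.003 and 0.007 m and value of joint lid between -0.035 and 0.035 rad and contact force between the fingers and handle above 2 N), for 2 s.
At the end, for the whole second after the job is handed in: The fingers hold the handle bar (over 2 N), the lid is level on the battery within 0.035 rad and the nest plate is steadily 3 to 7 mm down; the battery lies flat, label up, in the nest within 3 mm, contact end to the hinge, not touched by the fingers (all of step 2 and velocity of joint nest between -0.01 and 0.01 m/s); the arm keeps its last pose, push and grip.
It fails at once if the nest plate is driven onto its stop (over 9 mm down) (value of joint nest above 0.009 m).
It fails at once if the label roll, the connector or the terminal is shifted by more than 30 mm (distance of any of label_roll, connector, terminal from where it was at the start of the episode above 0.03 m).
It also fails if it takes over 58 s, if anything falls off the work surface, if the arm or the gripper's body presses on something with over 40 N, if the wrist force passes 120 N, or if a joint passes its speed limit or range.

## Working session

There is one attempt and no reset: what is moved stays moved. The work goes in short steps, Python scripts to look and compute and a tool call to move; the robot and the scene stay as the last step left them, time stands still between calls to the robot, and variables do not carry over. Pictures are saved under pics/ and viewed, about 8 in all and at most 12, crops included, and the job is handed in when it is done.

Besides the shell and the picture viewer there is one more tool, called after ">>>" as name(argument=value, ...), one argument or row to a line, values as JSON. drive_tool: Moves the arm, as the interface text tells. Its arguments: {"type":"object","properties":{"targets":{"type":"array"},"force":{"type":"number"}},"required":["targets"]}

```bash
mkdir -p pics; cat > h.py <<'E'
import numpy as np, cv2
from rig import sense, grab_frame, sign_off, grip_point_offset
from scipy.spatial.transform import Rotation as R
def cam(f):
    h=f["color"].shape[0]; return h/2/np.tan(np.radians(f["vertical_fov"])/2)
def ray(f,u,v):
    F=cam(f); T=np.array(f["world_from_camera"]); d=T[:3,:3]@np.array([(u-f["cx"])/F,(v-f["cy"])/F,1]); return T[:3,3],d
def onplane(f,u,v,z):
    o,d=ray(f,u,v); return o+d*(z-o[2])/d[2]
def proj(f,p):
    T=np.linalg.inv(np.array(f["world_from_camera"])); c=T[:3,:3]@np.array(p)+T[:3,3]; return cam(f)*c[:2]/c[2]+[f["cx"],f["cy"]]
def tri(f,a,g,b):
    o1,d1=ray(f,*a);o2,d2=ray(g,*b)
    s=np.linalg.lstsq(np.c_[d1,-d2],o2-o1,rcond=None)[0]
    p,q=o1+s[0]*d1,o2+s[1]*d2; return (p+q)/2,np.linalg.norm(p-q)
E
python3 - <<'E'
from h import *
print(sense(),grip_point_offset)
for n in("scene","top"):
    f=grab_frame(n); cv2.imwrite(f"pics/{n}0.png",f["color"]); np.save(f"{n}0.npy",f,allow_pickle=True)
    print(n,f["vertical_fov"],f["cx"],f["cy"],np.round(f["world_from_camera"],3).tolist())
E
```

```text
{'clock': 0.0, 'qpos': array([ 1.26061706e+00,  3.53624308e-01,  1.63415796e+00, -7.97754805e-06,
        1.15518101e+00, -2.38052585e-03]), 'qvel': array([-0.00104422,  0.00194449,  0.00224243, -0.00069697,  0.00033764,
       -0.00142072]), 'joint_efforts': array([ 5.24563948e-04, -6.05262208e+01, -3.42066300e+01,  1.15497933e-04,
        9.59799421e-03, -5.60789644e-06]), 'eef_pos': array([189.22439433, 595.26522258, 303.16630302]), 'tcp_rot': array([-3.14022202e+00,  4.03117730e-06,  2.83379714e+00]), 'contact_force': array([ 0.62327537,  0.23051781, -0.47928866]), 'wrist_torque': array([-0.03954671, -0.01316869, -0.01878837]), 'opening': 1.001184710412515} 53.900000000000006
scene 52.7278995243444 285.3150540565524 208.37753124760437 [[0.896, -0.338, 0.288, 261.936], [-0.444, -0.705, 0.553, -545.926], [0.016, -0.623, -0.782, 912.34], [0.0, 0.0, 0.0, 1.0]]
top 55.129903330835226 281.05250722318726 217.14764359756768 [[0.013, -0.998, 0.062, 465.458], [-1.0, -0.012, 0.017, 30.806], [-0.017, -0.062, -0.998, 1067.074], [0.0, 0.0, 0.0, 1.0]]
```

View pics/scene0.png

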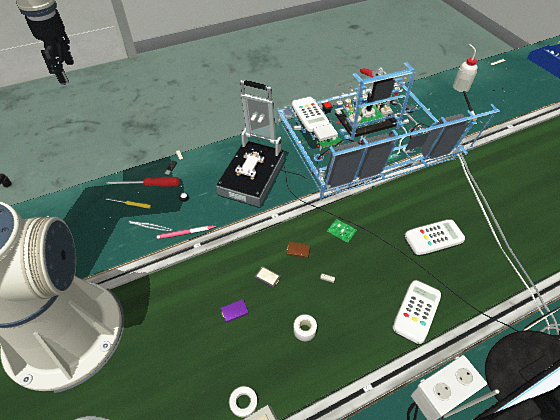

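View pics/top0.png

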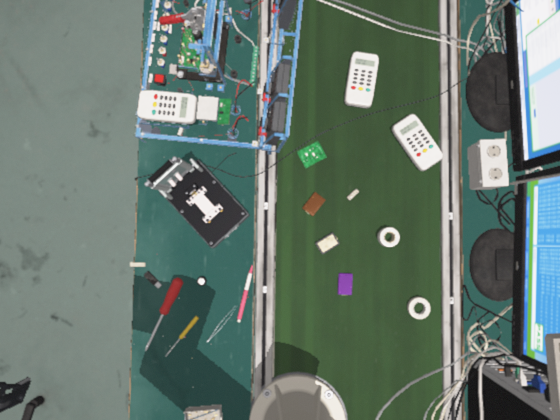

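The scene view shows the cream battery at (267,276), and brown and purple decoys at (298,249) and (234,310). The fixture is at (250,172) with its lid open. In the top view the battery is at (328,243), the nest at (204,203), and the hinge lies up-left of it. Next I'll measure both.

```bash
python3 - <<'E'
from h import *
t=np.load("top0.npy",allow_pickle=True).item(); s=np.load("scene0.npy",allow_pickle=True).item()
def blob(f,x0,y0,x1,y1,th,name):
    c=f["color"][y0:y1,x0:x1]; m=(c.min(2)>th).astype(np.uint8)
    n,l,st,ce=cv2.connectedComponentsWithStats(m); k=1+np.argmax(st[1:,4]); 
    pts=cv2.findNonZero((l==k).astype(np.uint8)).reshape(-1,2)+[x0,y0]
    r=cv2.minAreaRect(pts.astype(np.float32)); b=cv2.boxPoints(r); print(name,st[k,4],pts.mean(0).round(2),[np.round(x,1) for x in r]); return pts.mean(0),b
bt,bb=blob(t,310,228,345,258,130,"bat top"); bs,_=blob(s,250,262,285,290,130,"bat sc")
print(tri(t,bt,s,bs))
nt,nb=blob(t,180,180,225,225,150,"nest top"); ns,_=blob(s,230,145,268,180,150,"nest sc")
print(tri(t,nt,s,ns))
for z in(0,11,40): print(z,onplane(t,*bt,z),[onplane(t,*p,z)[:2].round(1).tolist() for p in bb])
print(onplane(t,*nt,68))
# black top quad
a=cv2.resize(t["color"][140:255,135:255],None,fx=3.3,fy=3.3,interpolation=cv2.INTER_CUBIC)
b=cv2.resize(t["color"][225:260,305:350],None,fx=8,fy=8,interpolation=cv2.INTER_CUBIC)
W=np.zeros((580,790,3),np.uint8); W[:a.shape[0],:a.shape[1]]=a; W[:b.shape[0],400:400+b.shape[1]]=b
d=cv2.resize(s["color"][258:292,245:290],None,fx=8,fy=8,interpolation=cv2.INTER_CUBIC); W[300:300+d.shape[0],400:400+d.shape[1]]=d
cv2.imwrite("pics/c1.png",W)
E
```

```text
bat top 224 [327.19 242.96] [array([327.3, 242.8]), array([12. , 18.8]), np.float64(58.0)]
bat sc 213 [267.21 275.52] [array([267.2, 275.5]), array([19.4, 11.3]), np.float64(28.6)]
(array([464.13147928, -72.77593816,   6.49511626]), np.float64(0.6714139465044962))
nest top 498 [204.33 204.39] [array([204.3, 204.4]), array([30.4, 22.8]), np.float64(48.2)]
nest sc 312 [249.07 164.07] [array([249.3, 163.5]), array([18.7, 26.9]), np.float64(29.4)]
(array([556.24692857, 242.43715965,  60.57554553]), np.float64(2.747250388716417))
0 [464.44088774 -73.52593996   0.        ] [[464.6, -44.6], [491.4, -86.4], [464.8, -103.3], [438.1, -61.5]]
11 [464.45137511 -72.45043077  11.        ] [[464.6, -43.8], [491.2, -85.2], [464.8, -101.9], [438.4, -60.5]]
40 [464.47902361 -69.61499746  40.        ] [[464.7, -41.7], [490.5, -82.0], [464.8, -98.2], [439.1, -58.0]]
[556.86503231 240.42750698  68.        ]
```

View pics/c1.png

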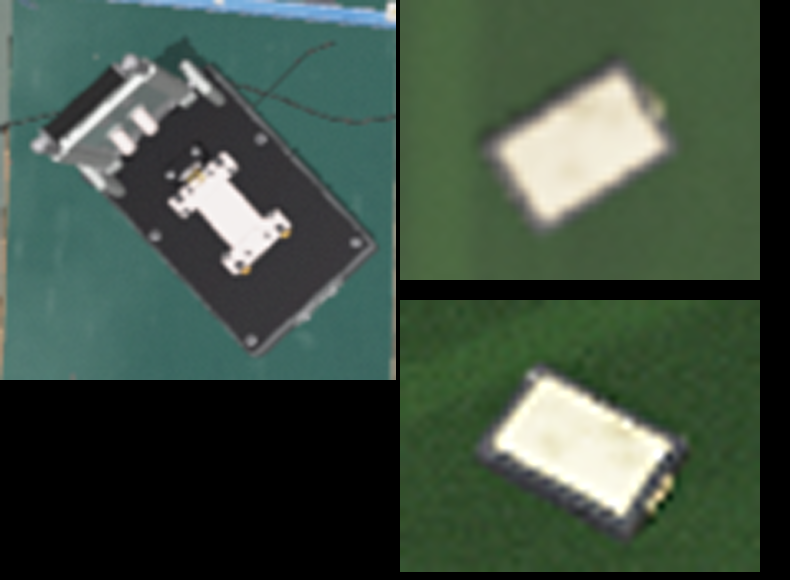

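```bash
cat >> h.py <<'E'
def go(p,yaw_deg):
    s=sense(); A=R.from_euler("xyz",s["tcp_rot"]); B=R.from_euler("xyz",[np.pi,0,np.radians(yaw_deg)])
    d=A.inv().apply(np.array(p)-s["eef_pos"])/1000; w=(A.inv()*B).as_rotvec()
    print("at",s["eef_pos"].round(1),np.degrees(s["tcp_rot"]).round(1),"F",s["contact_force"].round(1),"op",round(s["opening"],3),"t",round(s["clock"],2)); print("go",d.round(4).tolist(),w.round(4).tolist())
E
python3 -c "
from h import *
go([464.5,-73,250],123)"
```

```text
at [189.3 595.3 303.2] [-179.9    0.   162.4] F [-0.6  0.1  1.1] op 0.997 t 0.1
go [-0.4648, -0.5534, 0.0539] [-0.0012, 0.0005, 0.687]
```

>>> drive_tool(
  targets=[-0.465,-0.553,0.053,0,0,0.687,1,-0.465,-0.553,0.053,0,0,0.687,1,-0.465,-0.553,0.053,0,0,0.687,1,-0.465,-0.553,0.053,0,0,0.687,1,-0.465,-0.553,0.053,0,0,0.687,1,-0.465,-0.553,0.053,0,0,0.687,1,-0.465,-0.553,0.053,0,0,0.687,1,-0.465,-0.553,0.053,0,0,0.687,1,-0.465,-0.553,0.053,0,0,0.687,1,-0.465,-0.553,0.053,0,0,0.687,1,-0.465,-0.553,0.053,0,0,0.687,1,-0.465,-0.553,0.053,0,0,0.687,1],
)

```text
clock: 1.1
eef_pos: [379.7, 132.7, 267.3]
tcp_rot: [3.141, 0.0, 2.147]
contact_force: [1.0, 0.3, 0.6]
opening: 1.004
```

```bash
python3 -c "
from h import *
go([464.5,-73,250],123)"
```

```text
at [379.7 132.7 267.3] [180.   0. 123.] F [1.  0.3 0.6] op 1.004 t 1.1
go [-0.2187, -0.041, 0.0173] [0.0003, 0.0001, 0.0004]
```

>>> drive_tool(
  targets=[-0.219,-0.041,0.017,0,0,0,1,-0.219,-0.041,0.017,0,0,0,1,-0.219,-0.041,0.017,0,0,0,1,-0.219,-0.041,0.017,0,0,0,1,-0.219,-0.041,0.017,0,0,0,1,-0.219,-0.041,0.017,0,0,0,1,-0.219,-0.041,0.017,0,0,0,1,-0.219,-0.041,0.017,0,0,0,1],
)

```text
clock: 1.77
eef_pos: [464.2, -71.9, 249.9]
tcp_rot: [-3.141, -0.001, 2.144]
contact_force: [-0.7, -0.9, -0.3]
opening: 1.001
```

```bash
python3 - <<'E'
from h import *
go([464.5,-73,250],123)
f=grab_frame("wrist"); np.save("w1.npy",f,allow_pickle=True); cv2.imwrite("pics/w1.png",f["color"])
print(np.round(f["world_from_camera"],3).tolist(),proj(f,[464.5,-73,11]))
g=f["color"]; m=(g.min(2)>130).astype(np.uint8)
n,l,st,ce=cv2.connectedComponentsWithStats(m)
for k in np.argsort(-st[1:,4])[:3]+1: print(st[k],ce[k].round(1))
E
```

```text
at [464.2 -71.9 249.9] [-1.800e+02 -1.000e-01  1.229e+02] F [-0.7 -0.9 -0.3] op 1.001 t 1.77
go [-0.0011, -0.0003, -0.0002] [-0.0008, -0.001, -0.0024]
[[0.84, 0.519, 0.157, 423.293], [0.542, -0.803, -0.248, -8.416], [-0.002, 0.293, -0.956, 320.158], [0.0, 0.0, 0.0, 1.0]] [279.90595545 184.55063259]
[  298     0   257   180 12759] [443.5  75.9]
[ 185  287   53   59 2396] [211.9 316.4]
[   0  259   57   54 2325] [ 26.3 285.3]
```

View pics/w1.png

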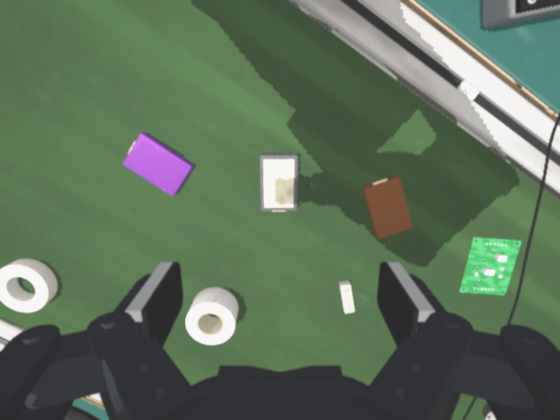

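```bash
python3 - <<'E'
from h import *
f=np.load("w1.npy",allow_pickle=True).item()
g=f["color"][140:230,245:315].astype(int)
m=((g[...,1]-np.maximum(g[...,0],g[...,2]))<8).astype(np.uint8)
n,l,st,ce=cv2.connectedComponentsWithStats(m,connectivity=4); k=1+np.argmax(st[1:,4])
print(st[k],ce[k]+[245,140])
p=cv2.findNonZero((l==k).astype(np.uint8)).reshape(-1,2)+[245,140]
b=cv2.boxPoints(cv2.minAreaRect(p.astype(np.float32)))
lab=(f["color"][140:230,245:315].min(2)>75).astype(np.uint8)
n,l,st,ce=cv2.connectedComponentsWithStats(lab); k=1+np.argmax(st[1:,4]); print("lab",st[k],ce[k]+[245,140])
for q in(b,):
    w=np.array([onplane(f,*c,8)[:2] for c in q]); print(q.round(1).tolist(),w.round(1).tolist(),w.mean(0))
    for i in range(2): e=w[i+1]-w[i]; print(np.hypot(*e),np.degrees(np.arctan2(e[1],e[0])))
for v in(156,209): print(onplane(f,279.5,v,11))
E
```

```text
[  15   14   38   58 2131] [278.59080244 181.70905678]
lab [   0    0   70   90 5610] [276.2        185.52638146]
[[260.0, 154.0], [297.0, 154.0], [297.0, 211.0], [260.0, 211.0]] [[433.4, -59.1], [462.4, -40.4], [493.5, -86.9], [463.0, -106.6]] [463.06362747 -73.26600176]
34.477771848095806 32.86123404718791
55.96885449574505 -56.28643072442188
[449.45368324 -50.39538714  11.        ]
[477.39957035 -93.69798888  11.        ]
```

>>> drive_tool(
  targets=[0,-0.001,0.04,0,0,0,1,0,-0.001,0.08,0,0,0,0.8,0,-0.001,0.115,0,0,0,0.7,0,-0.001,0.14,0,0,0,0.65,0,-0.001,0.155,0,0,0,0.65,0,-0.001,0.164,0,0,0,0.65,0,-0.001,0.17,0,0,0,0.65,0,-0.001,0.174,0,0,0,0.65,0,-0.001,0.174,0,0,0,0.65],
  force=30,
)

```text
clock: 2.57
eef_pos: [463.8, -71.4, 76.5]
tcp_rot: [3.141, 0.0, 2.148]
contact_force: [-0.2, 0.3, 0.2]
opening: 0.65
```

```bash
python3 - <<'E'
from h import *
go([463.4,-72.3,74],123.2)
f=grab_frame("wrist"); cv2.imwrite("pics/w2.png",f["color"])
E
```

```text
at [463.8 -71.4  76.5] [180.   0. 123.] F [-0.2  0.3  0.2] op 0.65 t 2.57
go [-0.0005, -0.0008, 0.0025] [0.0003, 0.0002, -0.0027]
```

View pics/w2.png

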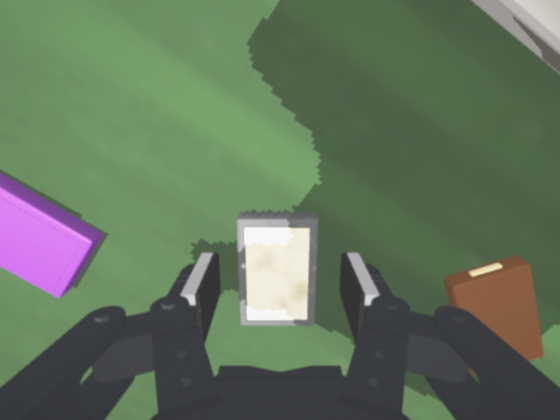

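The battery (277,270) sits squarely between the fingertips, so I'll close on it.

>>> drive_tool(
  targets=[-0.0005,-0.001,0.0015,0,0,0,0.65,-0.0005,-0.001,0.0015,0,0,0,0.3,-0.0005,-0.001,0.0015,0,0,0,0.2,-0.0005,-0.001,0.0015,0,0,0,0.2,-0.0005,-0.001,0.0015,0,0,0,0.2,-0.0005,-0.001,0.0015,0,0,0,0.2,-0.0005,-0.001,0.0015,0,0,0,0.2,-0.0005,-0.001,0.0015,0,0,0,0.2,-0.0005,-0.001,0.0015,0,0,0,0.2],
  force=30,
)

```text
clock: 3.37
eef_pos: [463.4, -73.0, 75.6]
tcp_rot: [3.141, 0.001, 2.146]
contact_force: [-1.7, 0.4, 6.4]
opening: 0.408
```

```bash
python3 - <<'E'
from h import *
go([463.4,-72.3,74],123.2)
E
```

```text
at [463.4 -73.   75.6] [180.   0. 123.] F [-1.7  0.4  6.4] op 0.408 t 3.37
go [0.0006, 0.0004, 0.0016] [0.0008, 0.0007, -0.0038]
```

>>> drive_tool(
  targets=[0,0,-0.01,0,0,0,0.2,0,0,-0.04,0,0,0,0.2,0,0,-0.08,0,0,0,0.2,0,0,-0.12,0,0,0,0.2,0,0,-0.16,0,0,0,0.2,0,0,-0.18,0,0,0,0.2,0,0,-0.18,0,0,0,0.2],
)

```text
clock: 3.95
eef_pos: [465.2, -73.2, 260.6]
tcp_rot: [3.135, 0.006, 2.147]
contact_force: [1.0, -0.1, 0.2]
opening: 0.408
```

```bash
python3 - <<'E'
from h import *
go([500,190,260],222.2)
E
```

```text
at [465.2 -73.2 260.6] [179.6   0.4 123. ] F [ 1.  -0.1  0.2] op 0.408 t 3.95
go [0.2019, 0.1725, 0.0005] [-0.0003, 0.0105, -1.7315]
```

>>> drive_tool(
  targets=[0.05,0.04,0,0,0,-0.4,0.2,0.1,0.08,0,0,0,-0.8,0.2,0.15,0.12,0,0,0,-1.2,0.2,0.202,0.172,0,0,0,-1.732,0.2,0.202,0.172,0,0,0,-1.732,0.2,0.202,0.172,0,0,0,-1.732,0.2,0.202,0.172,0,0,0,-1.732,0.2,0.202,0.172,0,0,0,-1.732,0.2,0.202,0.172,0,0,0,-1.732,0.2,0.202,0.172,0,0,0,-1.732,0.2,0.202,0.172,0,0,0,-1.732,0.2,0.202,0.172,0,0,0,-1.732,0.2],
)

```text
clock: 4.95
eef_pos: [496.7, 190.1, 254.5]
tcp_rot: [3.141, -0.001, -2.63]
contact_force: [0.1, 0.4, -0.4]
opening: 0.406
```

```bash
python3 - <<'E'
from h import *
go([500,190,260],222.2)
E
```

```text
at [496.7 190.1 254.5] [ 1.800e+02 -1.000e-01 -1.507e+02] F [ 0.1  0.4 -0.4] op 0.406 t 4.95
go [-0.0028, -0.0017, -0.0055] [0.0002, -0.001, -0.225]
```

>>> drive_tool(
  targets=[-0.003,-0.002,-0.005,0,0,-0.225,0.2,-0.003,-0.002,-0.005,0,0,-0.225,0.2,-0.003,-0.002,-0.005,0,0,-0.225,0.2,-0.003,-0.002,-0.005,0,0,-0.225,0.2,-0.003,-0.002,-0.005,0,0,-0.225,0.2],
)

```text
clock: 5.37
eef_pos: [500.5, 189.8, 259.5]
tcp_rot: [3.141, -0.001, -2.415]
contact_force: [-0.2, -0.4, -0.8]
opening: 0.408
```

```bash
python3 - <<'E'
from h import *
go([500,190,260],222.2)
f=grab_frame("wrist"); np.save("w3.npy",f,allow_pickle=True); cv2.imwrite("pics/w3.png",f["color"])
print(np.round(f["world_from_camera"],3).tolist(),proj(f,[557,241,68]))
E
```

```text
at [500.5 189.8 259.5] [ 180.    -0.  -138.4] F [-0.2 -0.4 -0.8] op 0.408 t 5.37
go [0.0002, 0.0005, -0.0005] [0.0003, -0.0006, -0.0099]
[[-0.664, 0.715, 0.218, 444.237], [0.748, 0.635, 0.194, 140.431], [0.0, 0.292, -0.956, 329.841], [0.0, 0.0, 0.0, 1.0]] [279.86258641 280.42980093]
```

View pics/w3.png

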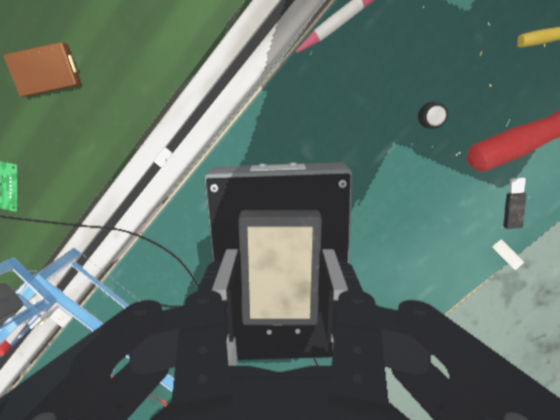

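>>> drive_tool(
  targets=[-0.02,0.04,0,0,0,0,0.2,-0.035,0.08,0,0,0,0,0.2,-0.05,0.12,0,0,0,0,0.2,-0.06,0.14,0,0,0,0,0.2,-0.06,0.14,0,0,0,0,0.2,-0.06,0.14,0,0,0,0,0.2,-0.06,0.14,0,0,0,0,0.2],
)

```text
clock: 6.0
eef_pos: [452.0, 334.0, 259.5]
tcp_rot: [-3.141, -0.001, -2.412]
contact_force: [-1.1, 0.4, -0.1]
opening: 0.408
```

```bash
python3 - <<'E'
from h import *
go([500,190,260],222.2)
f=grab_frame("wrist"); np.save("w4.npy",f,allow_pickle=True); cv2.imwrite("pics/w4.png",cv2.resize(f["color"][60:360,20:360],None,fx=2,fy=2,interpolation=cv2.INTER_CUBIC)[:600])
print(np.round(f["world_from_camera"],3).tolist(),proj(f,[557,241,68]))
E
```

```text
at [452.  334.  259.5] [-180.    -0.  -138.2] F [-1.1  0.4 -0.1] op 0.408 t 6.0
go [0.0602, -0.1393, -0.0004] [-0.0003, -0.0008, -0.0067]
[[-0.666, 0.713, 0.218, 395.853], [0.746, 0.637, 0.194, 284.435], [-0.0, 0.292, -0.956, 329.832], [0.0, 0.0, 0.0, 1.0]] [110.49371248 216.02380905]
```

View pics/w4.png

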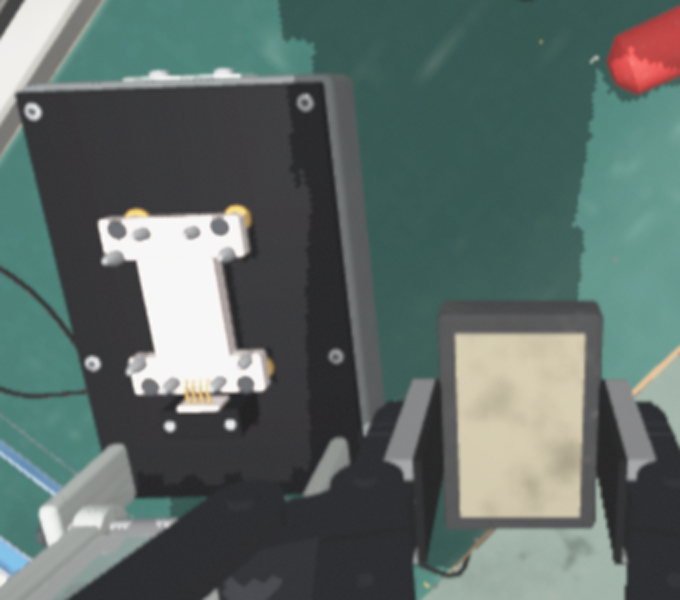

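```bash
python3 - <<'E'
from h import *
f=np.load("w4.npy",allow_pickle=True).item()
P=lambda L,z: np.array([onplane(f,u/2+20-.25,v/2+60-.25,z) for u,v in L])[:,:2]
def ang(v): return round(np.degrees(np.arctan2(v[1],v[0])),2)
S=P([(33,111),(305,102),(336,356),(93,364)],50); print("screws",S.round(1).tolist(),ang(S[3]-S[0]),ang(S[2]-S[1]),ang(S[0]-S[1]),ang(S[3]-S[2]))
H=P([(117,229),(220,227),(245,384),(150,386)],68); print("heads",H.mean(0),[np.hypot(*(H[i]-H[i-1])).round(1) for i in range(4)],ang(H[3]-H[0]),ang(H[2]-H[1]),ang(H[0]-H[1]),ang(H[3]-H[2]))
Q=P([(142,234),(192,232),(113,258),(226,254),(137,364),(245,360),(172,384),(219,383)],72.5)
print("pins",Q.mean(0)); c=Q.mean(0); a=np.radians(42); M=np.array([[np.cos(a),np.sin(a)],[-np.sin(a),np.cos(a)]])
print(((Q-c)@M.T).round(1).tolist())
print("heads in f",((H-c)@M.T).round(1).tolist()); print("screws in f",((S-c)@M.T).round(1).tolist())
s=sense(); t=s["eef_pos"][:2]; y=s["tcp_rot"][2]; M2=np.array([[np.cos(y),np.sin(y)],[np.sin(y),-np.cos(y)]])
for n,L,z in(("label",[(455,333),(584,332),(579,518),(458,517)],195),("outer",[(441,314),(601,314),(595,526),(447,525)],195)):
    B=P(L,z); q=(B-t)@M2.T; print(n,q.round(1).tolist(),q.mean(0).round(2),[np.hypot(*(B[i]-B[i-1])).round(1) for i in range(4)])
E
```

```text
screws [[535.4, 145.3], [459.3, 225.2], [539.2, 301.4], [615.5, 221.9]] 43.69 43.69 -46.38 -46.17
heads [555.26212952 240.8366771 ] [np.float64(68.4), np.float64(41.1), np.float64(68.3), np.float64(40.7)] 43.57 43.28 -47.07 -46.88
pins [553.62089989 241.15653284]
[[-31.8, -10.5], [-32.5, 9.2], [-22.1, -23.7], [-23.6, 21.3], [23.4, -21.9], [21.8, 23.3], [32.6, -8.7], [32.2, 11.1]]
heads in f [[-32.8, -22.7], [-33.5, 18.4], [34.8, 19.9], [35.6, -20.9]]
screws in f [[-77.7, -59.0], [-80.8, 51.2], [29.6, 54.5], [33.1, -55.7]]
label [[23.1, -12.9], [23.3, 14.8], [-23.3, 14.9], [-23.0, -13.5]] [0.02 0.82] [np.float64(46.2), np.float64(27.7), np.float64(46.6), np.float64(28.4)]
outer [[27.4, -15.8], [27.4, 18.3], [-25.5, 18.7], [-25.3, -16.2]] [1.02 1.27] [np.float64(52.7), np.float64(34.1), np.float64(52.9), np.float64(34.9)]
```

```bash
python3 - <<'E'
from h import *
go([555.4,240.3,190],223.6)
E
```

```text
at [452.2 333.5 259.6] [-180.    -0.  -138.2] F [ 0.1 -0.5 -0.6] op 0.409 t 6.05
go [-0.0149, -0.1382, 0.0696] [-0.0002, -0.0008, -0.0319]
```

>>> drive_tool(
  targets=[-0.004,-0.035,0,0,0,-0.032,0.2,-0.008,-0.07,0,0,0,-0.032,0.2,-0.011,-0.105,0,0,0,-0.032,0.2,-0.0149,-0.1382,0.01,0,0,-0.032,0.2,-0.0149,-0.1382,0.04,0,0,-0.032,0.2,-0.0149,-0.1382,0.07,0,0,-0.032,0.2,-0.0149,-0.1382,0.08,0,0,-0.032,0.2,-0.0149,-0.1382,0.08,0,0,-0.032,0.2,-0.0149,-0.1382,0.08,0,0,-0.032,0.2],
)

```text
clock: 6.8
eef_pos: [555.5, 240.7, 180.1]
tcp_rot: [3.141, -0.001, -2.38]
contact_force: [-1.1, 0.1, 0.0]
opening: 0.413
```

```bash
python3 - <<'E'
from h import *
go([555.4,240.3,160],223.6)
f=grab_frame("wrist"); np.save("w5.npy",f,allow_pickle=True); g=grab_frame("scene"); np.save("s5.npy",g,allow_pickle=True)
W=np.zeros((600,800,3),np.uint8); W[:480,:480]=cv2.resize(f["color"][180:340,200:360],None,fx=3,fy=3,interpolation=cv2.INTER_CUBIC)
W[:400,480:]=cv2.resize(g["color"][120:220,210:290],None,fx=4,fy=4,interpolation=cv2.INTER_CUBIC); cv2.imwrite("pics/w5.png",W)
E
```

```text
at [555.5 240.7 180.1] [ 180.    -0.  -136.4] F [-1.1  0.1  0. ] op 0.413 t 6.8
go [0.0004, -0.0002, 0.0201] [0.0002, -0.0008, 0.0004]
```

View pics/w5.png

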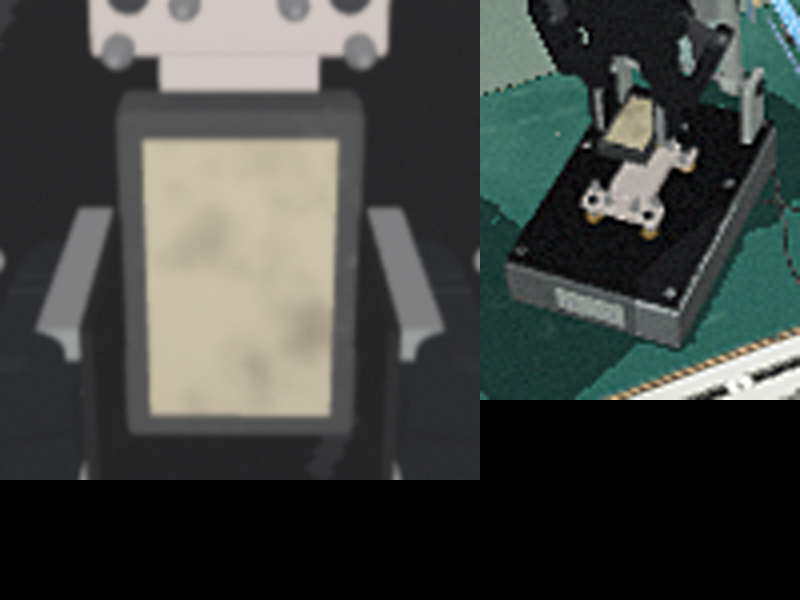

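```bash
python3 - <<'E'
from h import *
f=np.load("w5.npy",allow_pickle=True).item(); s=sense(); t=s["eef_pos"][:2]; y=s["tcp_rot"][2]; M2=np.array([[np.cos(y),np.sin(y)],[np.sin(y),-np.cos(y)]])
P=lambda L,z: ((np.array([onplane(f,u/3+200-.33,v/3+180-.33,z) for u,v in L])[:,:2]-t)@M2.T).round(1).tolist()
for z in(71,72.5,74): print(z,"side",P([(118,50),(360,50)],z),"end",P([(184,5),(295,5)],z))
print("label",P([(142,138),(338,138),(331,415),(149,415)],115.5),"strip",P([(160,75),(320,75)],68),P([(90,55),(388,55)],68))
E
```

```text
71 side [[25.1, -22.1], [25.1, 22.7]] end [[33.6, -9.8], [33.6, 10.5]]
72.5 side [[25.5, -21.9], [25.5, 22.5]] end [[34.0, -9.7], [34.0, 10.4]]
74 side [[26.0, -21.8], [25.9, 22.3]] end [[34.4, -9.6], [34.3, 10.4]]
label [[24.6, -13.6], [24.6, 14.5], [-21.7, 14.6], [-21.6, -13.9]] strip [[19.3, -14.7], [19.3, 15.6]] [[23.3, -27.8], [23.2, 28.4]]
```

>>> drive_tool(
  targets=[0.0005,0,0.01,0,0,0,0.2,0.0005,0,0.018,0,0,0,0.2,0.0005,0,0.023,0,0,0,0.2,0.0005,0,0.027,0,0,0,0.2,0.0005,0,0.03,0,0,0,0.2,0.0005,0,0.033,0,0,0,0.2,0.0005,0,0.033,0,0,0,0.2,0.0005,0,0.033,0,0,0,0.2],
)

```text
clock: 7.57
eef_pos: [555.1, 240.9, 146.7]
tcp_rot: [3.142, -0.0, -2.379]
contact_force: [-0.4, -1.2, 0.1]
opening: 0.41
```

```bash
python3 - <<'E'
from h import *
go([555.4,240.3,143.5],223.6)
E
```

```text
at [555.1 240.9 146.7] [ 180.    -0.  -136.3] F [-0.4 -1.2  0.1] op 0.41 t 7.57
go [0.0002, -0.0007, 0.0032] [0.0001, -0.0003, 0.0013]
```

>>> drive_tool(
  targets=[0,0,0.0015,0,0,0,0.2,0,0,0.003,0,0,0,0.2,0,0,0.003,0,0,0,0.2,0,0,0.003,0,0,0,0.2],
)

```text
clock: 7.9
eef_pos: [555.2, 240.9, 143.8]
tcp_rot: [-3.142, 0.0, -2.379]
contact_force: [-0.3, 0.9, -0.1]
opening: 0.406
```

>>> drive_tool(
  targets=[0,0,0.001,0,0,0,0.2,0,0,0.002,0,0,0,0.2,0,0,0.002,0,0,0,0.2,0,0,0.002,0,0,0,0.2],
)

```text
clock: 8.23
eef_pos: [555.2, 240.9, 142.1]
tcp_rot: [-3.142, 0.0, -2.379]
contact_force: [-1.1, 0.1, 4.7]
opening: 0.411
```

>>> drive_tool(
  targets=[0,0,-0.001,0,0,0,0.45,0,0,-0.001,0,0,0,0.55,0,0,-0.001,0,0,0,0.65,0,0,-0.001,0,0,0,0.7,0,0,-0.001,0,0,0,0.7,0,0,-0.01,0,0,0,0.7,0,0,-0.04,0,0,0,0.7,0,0,-0.075,0,0,0,0.7,0.02,0,-0.11,0,0,0,0.7,0.02,0,-0.12,0,0,0,0.7,0.02,0,-0.12,0,0,0,0.7,0.02,0,-0.12,0,0,0,0.7],
)

```text
clock: 9.23
eef_pos: [540.9, 227.2, 262.4]
tcp_rot: [-3.141, 0.002, -2.38]
contact_force: [0.0, -0.2, -0.4]
opening: 0.7
```

```bash
python3 - <<'E'
from h import *
go([555.4,240.3,143.5],223.6)
f=grab_frame("wrist"); np.save("w6.npy",f,allow_pickle=True); g=grab_frame("scene"); np.save("s6.npy",g,allow_pickle=True)
print(proj(f,[555,240.6,79]))
W=np.zeros((600,800,3),np.uint8); W[:480,:480]=cv2.resize(f["color"][150:390,160:400],None,fx=2,fy=2,interpolation=cv2.INTER_CUBIC)
W[:480,480:]=cv2.resize(g["color"][70:190,210:290],None,fx=4,fy=4,interpolation=cv2.INTER_CUBIC); cv2.imwrite("pics/w6.png",W)
E
```

```text
at [540.9 227.2 262.4] [-1.800e+02  1.000e-01 -1.363e+02] F [ 0.  -0.2 -0.4] op 0.7 t 9.23
go [-0.0193, -0.0005, 0.1189] [-0.0006, 0.0016, 0.0011]
[279.04275281 222.46815418]
```

View pics/w6.png

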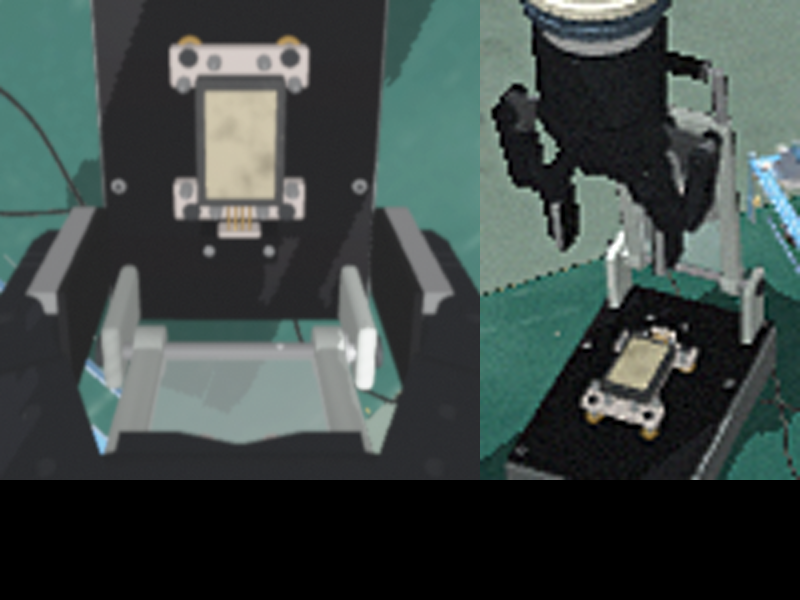

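```bash
python3 - <<'E'
from h import *
t=np.load("top0.npy",allow_pickle=True).item(); s=np.load("scene0.npy",allow_pickle=True).item()
p=[600.1,283.7,283.6]; print(proj(t,p),proj(s,p))
W=np.zeros((420,800,3),np.uint8); W[:400,:400]=cv2.resize(t["color"][150:200,135:185],None,fx=8,fy=8); W[:400,400:]=cv2.resize(s["color"][65:115,230:280],None,fx=8,fy=8)
for (f,x0,y0,o) in((t,135,150,0),(s,230,65,400)):
    u=proj(f,p); cv2.circle(W,(int((u[0]-x0+.5)*8)+o,int((u[1]-y0+.5)*8)),4,(0,0,255),1)
cv2.imwrite("pics/bar.png",W)
go([600.1,283.7,420],133.6)
E
```

```text
[160.45252191 172.13537653] [254.7614452   84.16510636]
at [540.2 227.  260.4] [ 1.800e+02 -1.000e-01 -1.363e+02] F [ 0.1  0.6 -0.5] op 0.701 t 9.33
go [-0.0822, -0.0002, -0.1597] [-0.0008, -0.0019, 1.572]
```

View pics/bar.png

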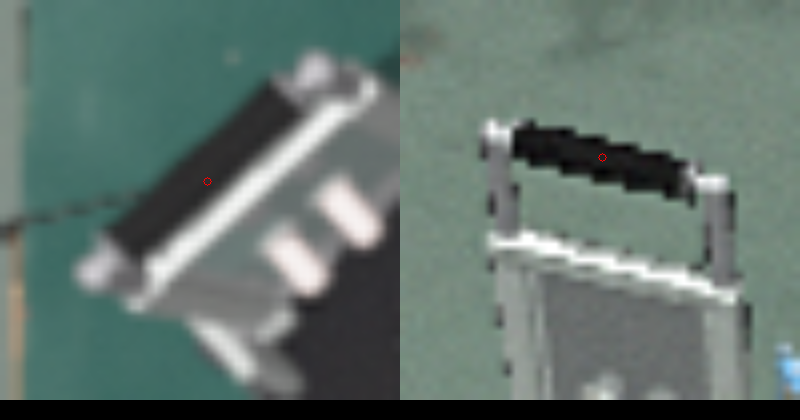

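The predicted bar centre lies on the bar in both views, at (160,172) in the top view and (255,84) in the scene view. I'll go up and over it.

>>> drive_tool(
  targets=[0,0,-0.04,0,0,0,0.7,0,0,-0.08,0,0,0,0.7,0,0,-0.12,0,0,0.1,0.8,0,0,-0.16,0,0,0.2,0.8,-0.0,0,-0.16,0,0,0.32,0.8,-0.02,0,-0.16,0,0,0.44,0.8,-0.04,0,-0.16,0,0,0.56,0.8,-0.06,0,-0.16,0,0,0.68,0.8,-0.082,0,-0.16,0,0,0.8,0.8,-0.082,0,-0.16,0,0,0.92,0.8,-0.082,0,-0.16,0,0,1.04,0.8,-0.082,0,-0.16,0,0,1.16,0.8],
)

```text
clock: 10.33
eef_pos: [600.2, 284.3, 418.7]
tcp_rot: [-3.138, -0.003, 2.738]
contact_force: [-1.0, 0.3, 0.0]
opening: 0.801
```

```bash
python3 - <<'E'
from h import *
go([600.1,283.7,420],133.6)
E
```

```text
at [600.2 284.3 418.7] [-179.8   -0.2  156.9] F [-1.   0.3  0. ] op 0.801 t 10.33
go [-0.0002, -0.0005, -0.0012] [-0.0036, -0.0021, 0.4066]
```

>>> drive_tool(
  targets=[0,0,0,0,0,0.12,0.8,0,0,0,0,0,0.24,0.8,0,0,0,0,0,0.36,0.8,0,0,0,0,0,0.407,0.8,0,0,0,0,0,0.407,0.8,0,0,0.01,0,0,0.407,0.8,0,0,0.03,0,0,0.407,0.8,0,0,0.05,0,0,0.407,0.8,0,0,0.065,0,0,0.407,0.8,0,0,0.075,0,0,0.407,0.8,0,0,0.081,0,0,0.407,0.8,0,0,0.081,0,0,0.407,0.8],
)

```text
clock: 11.33
eef_pos: [599.5, 283.6, 338.8]
tcp_rot: [-3.139, -0.001, 2.338]
contact_force: [0.3, -0.2, -0.7]
opening: 0.804
```

```bash
python3 - <<'E'
from h import *
go([600.1,283.7,337.6],133.6)
f=grab_frame("wrist"); g=grab_frame("scene")
W=np.zeros((420,800,3),np.uint8); W[:300,:400]=cv2.resize(f["color"],(400,300))
W[:400,400:]=cv2.resize(g["color"][35:135,200:300],None,fx=4,fy=4,interpolation=cv2.INTER_CUBIC); cv2.imwrite("pics/w7.png",W)
E
```

```text
at [599.5 283.6 338.8] [-1.798e+02 -1.000e-01  1.339e+02] F [ 0.3 -0.2 -0.7] op 0.804 t 11.33
go [-0.0003, 0.0005, 0.0012] [-0.0026, -0.0009, 0.0059]
```

View pics/w7.png

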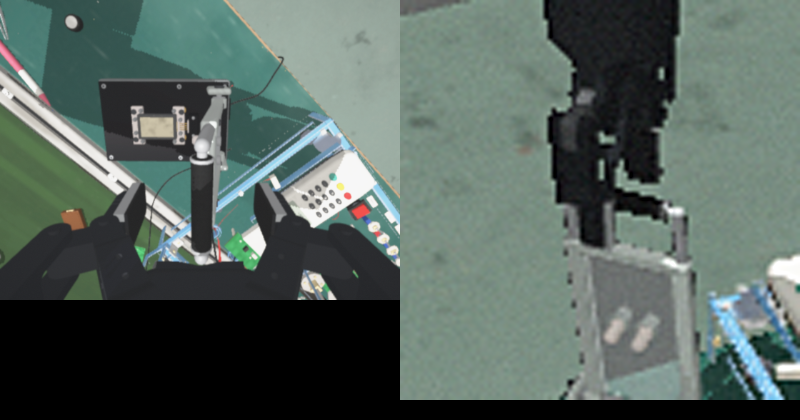

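The bar (202,205) is centred between the jaws, so I'll close on it.

>>> drive_tool(
  targets=[0,0.0005,0.001,0,0,0.006,0.4,0,0.0005,0.001,0,0,0.006,0.2,0,0.0005,0.001,0,0,0.006,0.05,0,0.0005,0.001,0,0,0.006,0,0,0.0005,0.001,0,0,0.006,0,0,0.0005,0.001,0,0,0.006,0,0,0.0005,0.001,0,0,0.006,0,0,0.0005,0.001,0,0,0.006,0,0,0.0005,0.001,0,0,0.006,0,0,0.0005,0.001,0,0,0.006,0],
  force=60,
)

```text
clock: 12.27
eef_pos: [600.4, 284.1, 340.4]
tcp_rot: [3.141, 0.0, 2.331]
contact_force: [-0.6, -1.1, 6.5]
opening: 0.125
```

```bash
cat > arc.py <<'E'
from h import *
import sys
s=sense(); go([600,283,337],133.6)
A=R.from_euler("xyz",s["tcp_rot"]); u=np.array([.724,.690,0])
def bar(th): return np.array([190*-np.cos(th)*u[0],190*-np.cos(th)*u[1],190*np.sin(th)])
a0=float(sys.argv[1])
for th in map(float,sys.argv[2:]): print(th,(A.inv().apply(bar(th)-bar(a0))/1000).round(4).tolist())
print("abs bar level tcp",(s["eef_pos"]+bar(0)-bar(a0)).round(1))
E
python3 arc.py 1.45 1.4 1.3 1.2 1.1 1.0 0.9
```

```text
at [600.4 284.1 340.4] [180.    0.  133.6] F [-0.6 -1.1  6.5] op 0.125 t 12.27
go [-0.0005, -0.0011, 0.0034] [0.0006, 0.0002, -0.0009]
1.4 [-0.0, -0.0094, 0.0014]
1.3 [-0.0, -0.0279, 0.0055]
1.2 [-0.0001, -0.046, 0.0115]
1.1 [-0.0001, -0.0633, 0.0192]
1.0 [-0.0001, -0.0798, 0.0287]
0.9 [-0.0001, -0.0952, 0.0397]
abs bar level tcp [479.4 168.8 151.8]
```

```bash
python3 arc.py 1.45 1.35 1.25 1.15 1.05 .95 .85 .8 .75 .7
```

```text
at [600.4 284.1 340.4] [180.    0.  133.6] F [-0.6 -1.1  6.5] op 0.125 t 12.27
go [-0.0005, -0.0011, 0.0034] [0.0006, 0.0002, -0.0009]
1.35 [-0.0, -0.0187, 0.0032]
1.25 [-0.0, -0.037, 0.0083]
1.15 [-0.0001, -0.0547, 0.0152]
1.05 [-0.0001, -0.0717, 0.0238]
0.95 [-0.0001, -0.0877, 0.034]
0.85 [-0.0001, -0.1025, 0.0458]
0.8 [-0.0001, -0.1095, 0.0522]
0.75 [-0.0001, -0.1162, 0.059]
0.7 [-0.0001, -0.1225, 0.0661]
abs bar level tcp [479.4 168.8 151.8]
```

>>> drive_tool(
  targets=[0,-0.0094,0.0014,0,0,0,0,0,-0.0187,0.0032,0,0,0,0,0,-0.0279,0.0055,0,0,0,0,0,-0.037,0.0083,0,0,0,0,0,-0.046,0.0115,0,0,0,0,0,-0.0547,0.0152,0,0,0,0,0,-0.0633,0.0192,0,0,0,0,0,-0.0717,0.0238,0,0,0,0,0,-0.0798,0.0287,0,0,0,0,0,-0.0877,0.034,0,0,0,0,0,-0.0952,0.0397,0,0,0,0,0,-0.0952,0.0397,0,0,0,0],
)

```text
clock: 13.27
eef_pos: [530.1, 217.1, 299.1]
tcp_rot: [-3.139, 0.0, 2.331]
contact_force: [-1.8, -3.0, 5.2]
opening: 0.127
```

```bash
python3 arc.py 0.9 .85 .8 .75 .7 .65 .6 .55 .5 .45 .4 .35 .3
```

```text
at [530.1 217.1 299.1] [-179.9    0.   133.5] F [-1.8 -3.   5.2] op 0.127 t 13.27
go [-0.0004, 0.0959, -0.0381] [-0.0025, 0.0001, -0.0011]
0.85 [-0.0, -0.0073, 0.0061]
0.8 [-0.0, -0.0142, 0.0126]
0.75 [-0.0, -0.0209, 0.0194]
0.7 [-0.0, -0.0272, 0.0265]
0.65 [-0.0, -0.0331, 0.0339]
0.6 [-0.0001, -0.0386, 0.0416]
0.55 [-0.0001, -0.0438, 0.0496]
0.5 [-0.0001, -0.0485, 0.0579]
0.45 [-0.0001, -0.0528, 0.0663]
0.4 [-0.0001, -0.0567, 0.075]
0.35 [-0.0001, -0.0602, 0.0838]
0.3 [-0.0001, -0.0632, 0.0928]
abs bar level tcp [478.1 167.5 150.3]
```

>>> drive_tool(
  targets=[0,-0.0073,0.0061,0,0,0,0,0,-0.0142,0.0126,0,0,0,0,0,-0.0209,0.0194,0,0,0,0,0,-0.0272,0.0265,0,0,0,0,0,-0.0331,0.0339,0,0,0,0,0,-0.0386,0.0416,0,0,0,0,0,-0.0438,0.0496,0,0,0,0,0,-0.0485,0.0579,0,0,0,0,0,-0.0528,0.0663,0,0,0,0,0,-0.0567,0.075,0,0,0,0,0,-0.0602,0.0838,0,0,0,0,0,-0.0602,0.0838,0,0,0,0],
)

```text
clock: 14.27
eef_pos: [487.2, 176.2, 214.9]
tcp_rot: [-3.14, 0.0, 2.331]
contact_force: [-0.1, -5.3, 3.0]
opening: 0.123
```

```bash
python3 arc.py 0.35 .3 .25 .2 .15 .12 .09 0.06 .04 .02 0
python3 - <<'E'
from h import *
g=grab_frame("scene"); f=grab_frame("wrist")
W=np.zeros((420,800,3),np.uint8); W[:300,:400]=cv2.resize(f["color"],(400,300))
W[:400,400:]=cv2.resize(g["color"][90:190,200:300],None,fx=4,fy=4,interpolation=cv2.INTER_CUBIC); cv2.imwrite("pics/w8.png",W)
E
```

```text
at [487.2 176.2 214.9] [-179.9    0.   133.6] F [-0.1 -5.3  3. ] op 0.123 t 14.27
go [-0.0004, 0.1551, -0.1224] [-0.002, 0.0001, -0.0009]
0.3 [-0.0, -0.003, 0.009]
0.25 [-0.0, -0.0056, 0.0182]
0.2 [-0.0, -0.0077, 0.0274]
0.15 [-0.0, -0.0093, 0.0368]
0.12 [-0.0, -0.0101, 0.0424]
0.09 [-0.0, -0.0107, 0.0481]
0.06 [-0.0, -0.0111, 0.0538]
0.04 [-0.0, -0.0113, 0.0576]
0.02 [-0.0, -0.0114, 0.0614]
0.0 [-0.0, -0.0114, 0.0652]
abs bar level tcp [478.8 168.3 149.7]
```

View pics/w8.png

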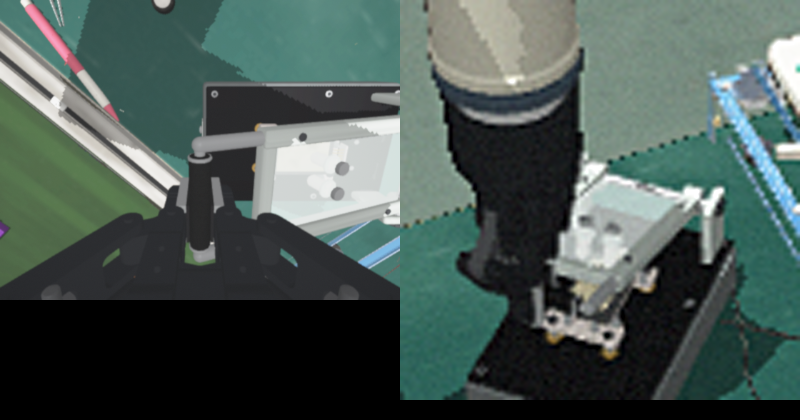

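>>> drive_tool(
  targets=[0,-0.003,0.009,0,0,0,0,0,-0.0056,0.0182,0,0,0,0,0,-0.0077,0.0274,0,0,0,0,0,-0.0093,0.0368,0,0,0,0,0,-0.0101,0.0424,0,0,0,0,0,-0.0107,0.0481,0,0,0,0,0,-0.0107,0.0481,0,0,0,0,0,-0.0107,0.0481,0,0,0,0],
)

```text
clock: 15.03
eef_pos: [479.8, 169.2, 167.8]
tcp_rot: [-3.14, -0.0, 2.331]
contact_force: [-1.0, -5.3, 2.2]
opening: 0.126
```

```bash
python3 arc.py 0.09  0.06 .04 .02 0
```

```text
at [479.8 169.2 167.8] [-179.9   -0.   133.6] F [-1.  -5.3  2.2] op 0.126 t 15.03
go [-0.0004, 0.1652, -0.1694] [-0.0017, -0.0, -0.0008]
0.06 [-0.0, -0.0004, 0.0057]
0.04 [-0.0, -0.0006, 0.0095]
0.02 [-0.0, -0.0007, 0.0133]
0.0 [-0.0, -0.0007, 0.0171]
abs bar level tcp [479.3 168.7 150.8]
```

>>> drive_tool(
  targets=[0,-0.0003,0.003,0,0,0,0,0,-0.0003,0.005,0,0,0,0,0,-0.0003,0.005,0,0,0,0],
)

```text
clock: 15.28
eef_pos: [479.6, 169.0, 162.9]
tcp_rot: [-3.14, 0.0, 2.331]
contact_force: [-1.2, -5.4, 3.2]
opening: 0.13
```

>>> drive_tool(
  targets=[0,-0.0003,0.003,0,0,0,0,0,-0.0003,0.005,0,0,0,0,0,-0.0003,0.005,0,0,0,0],
)

```text
clock: 15.53
eef_pos: [479.4, 168.8, 158.1]
tcp_rot: [-3.14, 0.0, 2.331]
contact_force: [-2.3, -6.8, 5.1]
opening: 0.124
```

>>> drive_tool(
  targets=[0,0,0.0015,0,0,0,0,0,0,0.003,0,0,0,0,0,0,0.003,0,0,0,0],
)

```text
clock: 15.78
eef_pos: [479.3, 168.8, 155.2]
tcp_rot: [-3.14, 0.0, 2.331]
contact_force: [-2.2, -6.3, 4.7]
opening: 0.128
```

```bash
python3 arc.py 0.0 0
python3 - <<'E'
from h import *
g=grab_frame("scene"); f=grab_frame("wrist"); np.save("w9.npy",f,allow_pickle=True);np.save("s9.npy",g,allow_pickle=True)
W=np.zeros((600,800,3),np.uint8); W[:300,:400]=cv2.resize(f["color"],(400,300))
W[:400,400:]=cv2.resize(g["color"][100:180,220:300],None,fx=5,fy=5,interpolation=cv2.INTER_CUBIC)
# predicted bar & hinge ends for level lid
cv2.imwrite("pics/w9.png",W)
E
```

```text
at [479.3 168.8 155.2] [-179.9    0.   133.6] F [-2.2 -6.3  4.7] op 0.128 t 15.78
go [-0.0004, 0.1658, -0.1821] [-0.0016, 0.0001, -0.0007]
0.0 [0.0, 0.0, 0.0]
abs bar level tcp [479.3 168.8 155.2]
```

>>> drive_tool(
  targets=[0,0,0.001,0,0,0,0,0,0,0.002,0,0,0,0,0,0,0.002,0,0,0,0],
)

```text
clock: 16.13
eef_pos: [479.3, 168.8, 153.3]
tcp_rot: [-3.14, 0.0, 2.331]
contact_force: [-1.7, -6.6, 7.0]
opening: 0.129
```

>>> drive_tool(
  targets=[0,0,0.001,0,0,0,0,0,0,0.002,0,0,0,0,0,0,0.002,0,0,0,0],
)

```text
clock: 16.38
eef_pos: [479.3, 168.8, 151.3]
tcp_rot: [-3.14, 0.0, 2.331]
contact_force: [-2.6, -6.8, 8.0]
opening: 0.126
```

```bash
python3 - <<'E'
from h import *
F=[]
for i in range(8):
    s=sense(); F.append(s["contact_force"]); grab_frame("top")
F=np.array(F); print(F.mean(0).round(2),F.std(0).round(2),s["eef_pos"],s["clock"],s["opening"])
g=grab_frame("scene"); np.save("s10.npy",g,allow_pickle=True)
# lid front-edge corner rows: predicted in scene for several lid angles
u=np.array([.724,.69,0]); v=np.array([-.69,.724,0]); h=np.array([616.7,299.5,95])
for th in(-.035,0,.035,.065):
    print(th,[proj(g,h-r*np.cos(th)*u+[0,0,r*np.sin(th)]+y*v).round(1).tolist() for r,y in((151,-43),(151,43),(190,-31),(0,-43))])
print(g["color"][125:170,:,:].shape)
gray=cv2.cvtColor(g["color"],cv2.COLOR_BGR2GRAY)
np.set_printoptions(linewidth=250)
print("cols 236-275 rows 138-170"); print(gray[138:172,238:278])
E
```

```text
[-2.53 -7.07  6.96] [0.49 0.63 0.55] [479.32948371 168.790471   151.46270804] 16.7333 0.1234560321943772
-0.035 [[254.1, 177.7], [224.4, 169.2], [244.0, 187.2], [274.6, 139.7]]
0 [[254.0, 176.3], [224.2, 167.9], [243.9, 185.5], [274.6, 139.7]]
0.035 [[254.0, 174.9], [224.0, 166.5], [243.7, 183.8], [274.6, 139.7]]
0.065 [[253.9, 173.7], [223.9, 165.2], [243.6, 182.2], [274.6, 139.7]]
(45, 560, 3)
cols 236-275 rows 138-170
[[ 61  56  48 ... 130  66 136]
 [ 53  55  50 ... 112 115 193]
 [ 65  99  69 ... 232 250 252]
 ...
 [ 23  81 185 ...  72  64  69]
 [ 13  59 175 ...  68  74  66]
 [  7  60 174 ...  69  74  67]]
```

Geometry puts level at a TCP height of about 151, and the mean upward force is 6.96 N against the expected 7 N, so the two agree. I'll hold here through the test.

>>> drive_tool(
  targets=[0,0,0,0,0,0,0,0,0,0,0,0,0,0,0,0,0,0,0,0,0,0,0,0,0,0,0,0,0,0,0,0,0,0,0,0,0,0,0,0,0,0,0,0,0,0,0,0,0,0,0,0,0,0,0,0,0,0,0,0,0,0,0,0,0,0,0,0,0,0,0,0,0,0,0,0,0,0,0,0,0,0,0,0],
)

```text
clock: 17.83
eef_pos: [479.4, 168.8, 151.5]
tcp_rot: [-3.14, 0.0, 2.331]
contact_force: [-2.9, -6.6, 7.3]
opening: 0.126
```

>>> drive_tool(
  targets=[0,0,0,0,0,0,0,0,0,0,0,0,0,0,0,0,0,0,0,0,0,0,0,0,0,0,0,0,0,0,0,0,0,0,0,0,0,0,0,0,0,0,0,0,0,0,0,0,0,0,0,0,0,0,0,0,0,0,0,0,0,0,0,0,0,0,0,0,0,0,0,0,0,0,0,0,0,0,0,0,0,0,0,0],
)

```text
clock: 18.83
eef_pos: [479.4, 168.8, 151.5]
tcp_rot: [-3.14, 0.0, 2.331]
contact_force: [-2.8, -7.2, 6.4]
opening: 0.133
```

>>> drive_tool(
  targets=[0,0,0,0,0,0,0,0,0,0,0,0,0,0,0,0,0,0,0,0,0,0,0,0,0,0,0,0,0,0,0,0,0,0,0,0,0,0,0,0,0,0,0,0,0,0,0,0,0,0,0,0,0,0,0,0,0,0,0,0,0,0,0,0,0,0,0,0,0,0,0,0,0,0,0,0,0,0,0,0,0,0,0,0],
)

```text
clock: 19.83
eef_pos: [479.3, 168.8, 151.5]
tcp_rot: [-3.14, 0.0, 2.331]
contact_force: [-2.4, -6.9, 6.5]
opening: 0.132
```

```bash
python3 - <<'E'
from h import *
F=[];Z=[]
g=grab_frame("scene")
a=np.load("s10.npy",allow_pickle=True).item()["color"].astype(int); b=g["color"].astype(int)
print("change since hold start",np.abs(a-b)[120:190,215:290].mean().round(2))
# front-edge of lid: brightness down column lines where lid rail corner expected
gray=cv2.cvtColor(g["color"],cv2.COLOR_BGR2GRAY)
for c in(252,254,256,258,260): print(c,gray[160:190,c].tolist())
for i in range(6):
    s=sense(); F.append(s["contact_force"]);Z.append(s["eef_pos"][2]); grab_frame("top")
print(np.mean(F,0).round(2),np.mean(Z).round(2),s["clock"],s["opening"])
E
```

```text
change since hold start 3.48
252 [229, 232, 234, 234, 234, 231, 227, 213, 212, 206, 202, 177, 148, 155, 155, 149, 120, 127, 130, 111, 68, 6, 2, 12, 11, 20, 13, 10, 25, 15]
254 [230, 230, 229, 214, 207, 217, 203, 211, 158, 156, 148, 151, 152, 149, 160, 164, 148, 135, 78, 2, 14, 11, 23, 20, 22, 10, 13, 21, 7, 20]
256 [213, 211, 204, 201, 174, 145, 151, 84, 34, 130, 163, 157, 152, 118, 114, 80, 23, 7, 18, 16, 16, 17, 24, 21, 8, 24, 18, 18, 16, 14]
258 [207, 160, 149, 147, 151, 151, 155, 157, 159, 140, 113, 76, 22, 1, 10, 17, 18, 21, 10, 15, 8, 18, 14, 24, 13, 14, 23, 19, 5, 18]
260 [151, 147, 151, 156, 146, 151, 121, 111, 46, 0, 8, 11, 18, 13, 8, 25, 20, 18, 15, 18, 19, 17, 20, 9, 14, 17, 25, 16, 17, 15]
[-2.19 -7.19  6.72] 151.45 20.1333 0.12717919483947893
```

```bash
python3 -c "
from rig import *
sign_off(); s=sense(); print(s['eef_pos'],s['contact_force'],s['clock'])"
```

```text
the job is handed in; nothing more can be done
the job is handed in; nothing more can be done
```

The battery is in the nest, label up with its gold contacts towards the hinge, and I let go of it. The lid was brought down by its bar and held level for over 3 s, and I handed in at about 20 s while still holding it. `sign_off()` gave no verdict.

- **Battery:** the wrist and scene pictures after release showed it flat between the pins, with only a few pixels of gap at each end.
- **Lid level:** TCP height held at 151.5 mm, against about 151 mm expected for level from the arc geometry. The mean upward force was 6.7–7.0 N, against the roughly 7 N expected when level. The lid's front edge in the scene camera's pixel values also fitted a level lid, though only coarsely. I did not measure the plate's travel directly; 5 mm down follows from these checks.
- **Grip:** the gripper opening stayed steady at about 0.13 on the bar, with the grip set to 60 N.
- **Not fully explained:** closing on the bar pushed the tool up about 2.7 mm. A sideways force of about 7 N remained while holding, probably from a small mismatch with the lid's arc.
- **Last picture:** I had used all 12 views before the final position, so the last state was checked by numbers only.

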